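# Lock the push-and-turn cap on a sample canister

## Task

Close the sample canister with its orange safety cap: set the cap over the neck, feel for the place where its inner lugs drop between the neck's ledges, press it down against the spring, turn it clockwise (seen from above) to the stop and let it rise so that it stays locked. Press gently rather than forcing it, let go of the cap, and leave the dropper bottle, tape roll and beaker where they stand.

Things in the scene. Friction and masses are not known exactly. Their poses are not given: they have to be found in the camera images.
- canister: White canister with orange band, bolted down by a 116 mm square, 14 mm thick aluminium plate. Origin: on the bench at its axis, z up; a red mark on the plate shows its +x. Body 80 mm diameter up to 70 mm height, then a white neck, 46 mm diameter, up to the rim at 95 mm. More than 60 N of contact force on it (pressing plus sideways on the lugs) counts as damage.
- rim (a point): Centre of the neck's rim, 95 mm above the canister's origin, axes as the canister's. Round the rim are 3 blue outward ledges (58 mm diameter over them, tops flush with the rim, 4 mm thick), each 90 deg long with 30 deg gaps between. The gaps are nominally at 0, 120 and 240 deg from +x, BUT the ledge ring is fitted up to 30 deg off either way: not measured, found by feel or sight; it holds firm.
- notch (a point): Height of the notch roofs, on the axis, 91 mm up. Clockwise (from above) from a gap, under each ledge come: a tooth 12 deg long reaching 7 mm below the rim, a notch 32 deg long with its roof 4 mm below the rim, then a solid stop. From a gap's centre a cap lug is at mid-notch after about 43 deg and at the stop after about 49 deg. Anticlockwise from a gap is blocked at once.
- spring (a point): Top centre of the grey spring plate in the canister's mouth when free, 13 mm above the rim; 32 mm diameter, 0.8 N/mm, can be pushed down level with the rim (about 10 N). This point does not follow the plate.
- cap: Loose orange cap, about 110 g, right way up on the bench. Origin: centre of its lower edge, z up. Skirt 71 mm outside and 64 mm inside diameter, 17 mm deep inside, under a 4 mm top plate (top at 21 mm). Three white lugs inside the skirt at 0, 120, 240 deg from its +x (white ticks on the plate), 9 mm (20 deg) wide, reaching in to 51 mm diameter, 3 to 7 mm above the lower edge.
- wing (a point): Middle of the cap's wing grip, 38 mm above the cap's origin, axes as the cap's. The wing runs along x: 46 mm long, 18 mm wide (along y), from 21 to 55 mm above the cap's lower edge; pinch it from above across y.
- seat (a point): Where the cap's origin is when locked, 84 mm above the canister's origin. Other heights of the cap's origin: 92 mm with its lugs lying on the ledges (spring not yet touched); 91 mm spring touched, lugs in the gaps; about 89 mm resting loose on the spring; below 81 mm the lugs pass under the teeth; 78 mm fully down on the rim (hard stop).
- dropper: White dropper bottle with green cap, 36 mm diameter, 75 mm tall, loose; origin at the centre of its underside. Bystander.
- tape: Roll of paper tape lying flat, 90 mm outside diameter, 24 mm high, loose; origin at the centre of its underside. Bystander.
- beaker: Clear plastic beaker, 64 mm diameter, 70 mm tall, loose, open upwards; origin at the centre of its underside. Bystander.
There are look-alikes about, which are no part of the job. Of the things shaped like the cap, the orange one is meant.

How it is judged:
By the outcome, as a careful person would: the job done as asked, in the order asked, and still so for the second after the job is handed in, with the robot touching nothing.
It also fails if it takes over 72 s, if anything falls off the work surface, if the arm or the gripper's body presses on something with over 40 N, if the wrist force passes 120 N, or if a joint passes its speed limit or range.

## Robot

A 6-joint arm with a two-finger parallel gripper is mounted at the origin on the work surface. World frame = base frame: x ahead of the robot, y to its left, z up, the work surface at z = 0. Lengths are in m, angles in rad, forces in N, time in s.
With the tool pointing down it reaches from about 0.325 to 0.85 m from the base axis. Payload 4.4 kg.
Tool frame: the origin (TCP) lies between the finger pads; the fingertips stand 25 mm ahead of it and the grasp point (between the pads) lies 6 mm ahead of it; z points along the fingers, y is the line along which they close (so a half turn about z gives the same grasp; the last joint's range is limited). The gripper opens to 94 mm and grips with 3 to 60 N. Pads are 16 mm wide; open, the fingers measure 119 mm over their backs; the gripper's body (75 mm by 177 mm) begins 78 mm behind the grasp point.
Start: joints at [1.05, 0.207, 1.542, -0, 1.393, -0.15], TCP at [0.208, 0.536, 0.23] pointing down, gripper open.
Joint ranges: [-2.73, 2.73], [-0.86, 2.22], [0.23, 2.46], [-1.11, 4.25], [0.08, 2.63], [-2.82, 2.82]. Speed limits (rad/s): [2.79, 2.79, 3.14, 3.14, 3.14, 3.14].

## Interface

Orientations are given as a 3x3 rotation matrix whose columns are the frame's x, y, z axes.
In Python, from workcell import get_state, vision, ticket gives the robot as it stands. The module is installed in compiled form; this text tells all that it offers.
- The arm moves only by the shell command python3 -m pendant [OPENING] [FORCE], which reads ROWS from standard input. ROWS is 1 to 20 rows, parted by a bar, with the numbers parted by commas; each row has 6 numbers: dx, dy, dz in parts of the range, where 1.0 means 0.6 m, then a rotation vector rx, ry, rz in shares of 60 degrees (1.0 is 60 degrees); each row is the pose to reach, as a shift and turn from the pose commanded when the command began, along the tool's axes at that moment; what a row does not reach only later rows make up. A row lasts 1/10 s, in which the tool goes at most 0.05 m and 0.15 rad, less where a joint would pass 70% of its speed; a pose out of reach is approached as far as the arm can. OPENING is the finger opening in m, set as the command begins (- or left out keeps the last). The fingers move at their own pace and stop on an object; FORCE is the grip in N (left out, the last holds). Time passes only in rows, so rows that do not move let the fingers close. It prints the time, the measured TCP pose, the force, the opening and the grip force at its end. A shift or turn number past 1, either way, is cut back to 1. Input that does not fit is refused with a message, and nothing moves.
- get_state(): the state, without advancing time (a new reading comes with each control period).
- vision.grab_frame(name): name is "side" or "top"; returns a dict with "image" (480x640x3 uint8, red, green, blue), "intrinsics" (3x3 intrinsics, pixels), "R" (3x3) and "t" (3): a world point X has camera coordinates R X + t. Camera axes: x right, y down, z forward; pixel columns grow to the right and rows downward; lengths in m; the calibration is good to about 2 mm. A picture is of the moment at which its call begins. There is no depth.
- ticket.finish_job(): hands the job in; it is judged then, once.
The state is a dict: "clock": time; "joint_pos": joint angles; "dq": joint speeds; "effort": joint torques, N m; "ee_pos": TCP position; "tool_rot": TCP orientation; "ft_force": force on the tool from outside, world axes, zero at the start; "ft_torque": the same for the moment, N m; "grip_width": finger opening in m; "finger_force": force on a finger pad.
Only numpy, scipy, OpenCV 4.12 (cv2) and the standard library are available. Lean on these libraries where they do the work, as an engineer would, in place of code of your own. Each camera call takes 0.05 s, during which the arm holds its last target. There are 200 camera calls.

## Working session

There is one attempt and no reset: what is moved stays moved. The work goes in short steps, Python scripts to look and compute and a shell command to move; the robot and the scene stay as the last step left them, time stands still between calls to the robot, and variables do not carry over. Pictures are saved under pics/ and viewed, at most 10 in all, crops included, and the job is handed in when it is done.

```bash
mkdir -p pics; cat > h.py <<'E'
import numpy as np, cv2, json
from workcell import get_state, vision, ticket
def grab(n, fn):
    f=vision.grab_frame(n); cv2.imwrite('pics/'+fn+'.png', f['image'][:,:,::-1])
    np.savez('pics/'+n+'.npz', K=f['intrinsics'],R=f['R'],t=f['t']); return f
def cam(n):
    d=np.load('pics/'+n+'.npz'); return d['K'],d['R'],d['t']
def ray(n,u,v):
    K,R,t=cam(n); d=R.T@np.linalg.solve(K,[u,v,1.]); return -R.T@t,d/np.linalg.norm(d)
def onz(n,u,v,z):
    c,d=ray(n,u,v); return c+d*(z-c[2])/d[2]
def proj(n,X):
    K,R,t=cam(n); p=K@(R@np.array(X)+t); return p[:2]/p[2]
def tri(a,b):
    (c1,d1),(c2,d2)=ray(*a),ray(*b)
    s=np.linalg.lstsq(np.c_[d1,-d2],c2-c1,rcond=None)[0]
    p,q=c1+s[0]*d1,c2+s[1]*d2; return (p+q)/2,np.linalg.norm(p-q)
E
python3 - <<'E'
from h import *
np.set_printoptions(precision=4,suppress=True)
for n in('top','side'):
    grab(n,n+'0'); K,R,t=cam(n); print(n,K.tolist(),-R.T@t,R)
s=get_state(); print(s['tool_rot'],s['ee_pos'],s['clock'])
E
```

```text
top [[441.0269952311732, 0.0, 328.6959069800447], [0.0, 441.0269952311732, 240.7020828462571], [0.0, 0.0, 1.0]] [ 0.3612 -0.0839  0.7772] [[-0.0367 -0.9993 -0.0049]
 [-0.9637  0.0367 -0.2643]
 [ 0.2643 -0.005  -0.9644]]
side [[467.697321915315, 0.0, 323.62171695439133], [0.0, 467.697321915315, 240.6979468012639], [0.0, 0.0, 1.0]] [ 0.0838 -0.7968  0.5425] [[ 0.8503 -0.5262 -0.0126]
 [-0.252  -0.3858 -0.8875]
 [ 0.4621  0.7578 -0.4606]]
[[-0.9324  0.3614 -0.001 ]
 [ 0.3614  0.9324 -0.0018]
 [ 0.0003 -0.002  -1.    ]] [0.2075 0.5355 0.2294] 0.1
```

View pics/top0.png

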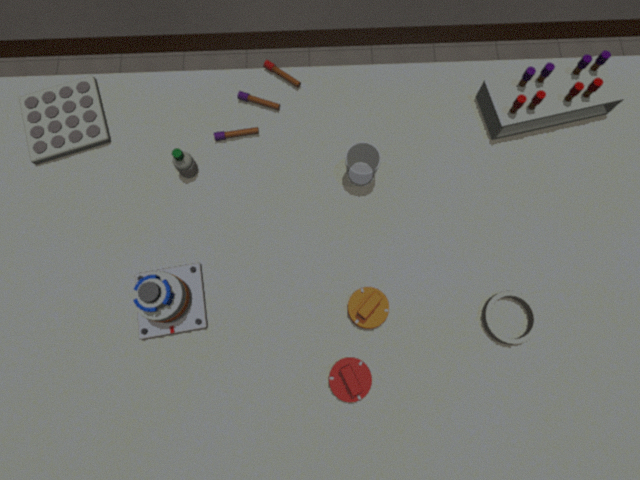

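View pics/side0.png

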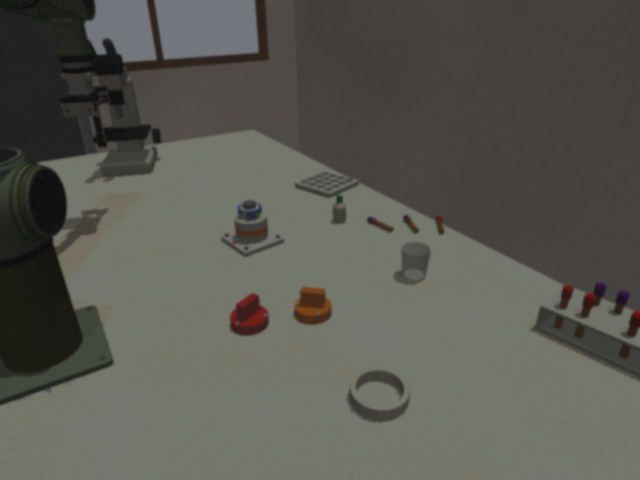

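Top view: canister neck at about (153,292) with its red mark at (172,329), orange cap at (368,308), the red look-alike at (350,380), tape at (508,318), beaker at (362,165) and dropper at (183,162). In the side view the orange cap is at (313,305) and the canister at (251,225). Next I'll enlarge crops.

```bash
python3 - <<'E'
import cv2,numpy as np
T=cv2.imread('pics/top0.png');S=cv2.imread('pics/side0.png')
def c(I,u,v):  # 80x60 -> x5 (400x300)
    return cv2.resize(cv2.convertScaleAbs(I[v:v+60,u:u+80],alpha=1.3),(400,300),interpolation=cv2.INTER_CUBIC)
cv2.imwrite('pics/crop1.png',np.vstack([np.hstack([c(T,328,278),c(S,273,275)]),np.hstack([c(T,130,265),c(S,210,195)])]))
E
```

```text
(no output)
```

View pics/crop1.png

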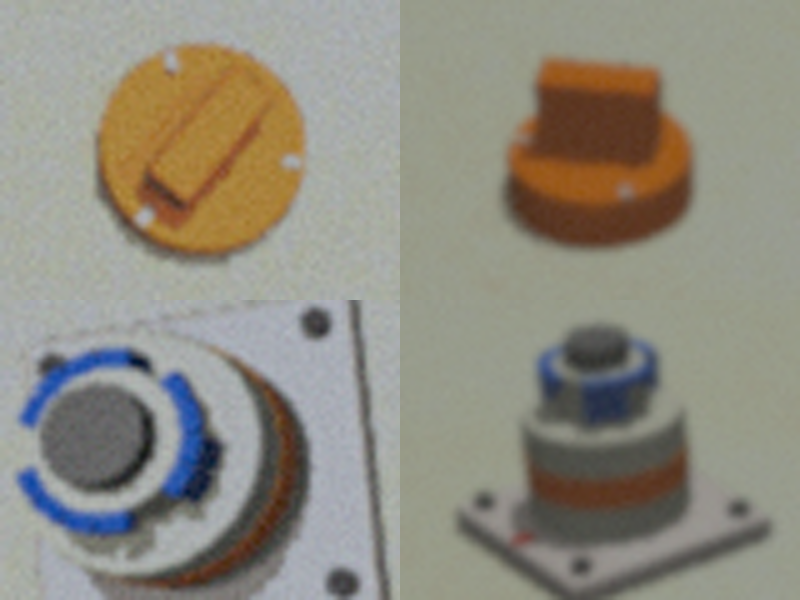

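```bash
python3 - <<'E'
from h import *
np.set_printoptions(precision=4,suppress=True)
A=lambda x,y:('top',328+x/5-.4,278+y/5-.4); B=lambda x,y:('side',273+x/5-.4,275+y/5-.4)
C=lambda x,y:('top',130+x/5-.4,265+y/5-.4); D=lambda x,y:('side',210+x/5-.4,195+y/5-.4)
print('wing top',tri(A(211,133),B(199,76)))
tk=[A(171,62),A(291,161),A(145,216)]
P=np.array([onz(*a,.021) for a in tk])
for p in P: print('tick',p,(proj('side',p)-[273-.4,275-.4])*5)
c=P.mean(0); print('cap c',c,np.linalg.norm(P-c,axis=1),np.degrees(np.arctan2(*(P-c)[:,1::-1].T)) )
print('spring',tri(C(95,436),D(197,38)))
print('red',onz('top',172,329,.014), 'side red',onz(*D(122,238),.014))
pl=[onz('top',u,v,.014)for u,v in[(202,264),(206,327.5),(140,337.5),(136,271)]]
print(pl,np.mean(pl,0)); print([np.linalg.norm(pl[i]-pl[i-1]) for i in range(4)])
E=[(22,418),(128,350),(150,372),(168,376),(200,435),(170,492),(135,526),(24,472)]
Q=np.array([onz(*C(x,y-300),.095) for x,y in [(22,420),(143,358),(185,374),(185,490),(133,528),(22,472)]])
print(Q)
from scipy.optimize import least_squares
r=least_squares(lambda c:np.hypot(*(Q[:,:2]-c).T)-.029,Q[:,:2].mean(0)); print('ring c',r.x,r.fun)
print(np.degrees(np.arctan2(*(Q[:,:2]-r.x)[:,::-1].T)))
S,_=tri(C(95,136),D(197,38)); print('spring',S)
E
```

```text
wing top (array([ 0.4501, -0.1512,  0.0531]), np.float64(0.001656515011753526))
tick [ 0.4781 -0.1416  0.021 ] [247.8744 112.1665]
tick [ 0.4427 -0.1805  0.021 ] [221.6878 191.0802]
tick [ 0.4261 -0.1298  0.021 ] [117.2331 139.0776]
cap c [ 0.449  -0.1506  0.021 ] [0.0305 0.0305 0.0309] [  17.2495 -101.8391  137.7268]
spring (array([0.4195, 0.1546, 0.1353]), np.float64(0.07958709103353011))
red [0.4246 0.1847 0.014 ] side red [0.4258 0.1861 0.014 ]
[array([0.5361, 0.138 , 0.014 ]), array([0.425 , 0.1268, 0.014 ]), array([0.4124, 0.2382, 0.014 ]), array([0.5279, 0.2541, 0.014 ])] [0.4753 0.1893 0.014 ]
[np.float64(0.11636640258391513), np.float64(0.11169770829362398), np.float64(0.11209514534689714), np.float64(0.11653729295986119)]
[[0.4822 0.2191 0.095 ]
 [0.5005 0.1826 0.095 ]
 [0.4949 0.1691 0.095 ]
 [0.4584 0.1669 0.095 ]
 [0.4473 0.1822 0.095 ]
 [0.4659 0.2178 0.095 ]]
ring c [0.4744 0.1908] [ 0.0004 -0.0017  0.0009 -0.0002 -0.0006 -0.0007]
[  74.5743  -17.4301  -46.6788 -123.726  -162.4082  107.4185]
spring [0.4752 0.1908 0.1068]
```

Canister axis is about (0.475, 0.1905), with gaps near 92° mod 120. The cap is at (0.4493, -0.151) with its ticks at 17.7° mod 120 and +x at 137.7°. Spring top reads 107 mm (108 expected) and wing top 53 mm (55 expected), so both agree.

```bash
cat >> h.py <<'E'
def go(x,y,z,yang):
    """shift and turn in tool axes to a TCP position and world angle (deg) of tool y, tool straight down"""
    from scipy.spatial.transform import Rotation as Ro
    s=get_state(); R=np.array(s['tool_rot']); a=np.radians(yang)
    Y=np.array([np.cos(a),np.sin(a),0]); Z=np.array([0,0,-1.]); T=np.c_[np.cross(Y,Z),Y,Z]
    d=R.T@(np.array([x,y,z])-s['ee_pos']); r=Ro.from_matrix(R.T@T).as_rotvec()
    print('go',np.round(d,4),np.round(r,4),'| at',np.round(s['ee_pos'],4),'yang',round(float(np.degrees(np.arctan2(R[1,1],R[0,1]))),1),'F',np.round(s['ft_force'],1),'t',round(s['clock'],2),'w',round(s['grip_width'],4))
E
python3 -c "from h import *; go(.4493,-.151,.13,47.7)"
```

```text
go [-0.4736 -0.5525  0.1004] [-2.100e-03  1.000e-04  3.685e-01] | at [0.2075 0.5355 0.2294] yang 68.8 F [-0.1 -0.   0.6] t 0.1 w 0.0943
```

The rows are not in the units I measure in: shifts go in shares of 0.6 m and turns go in shares of 60 degrees. I convert before sending: -0.5525 m / 0.6 = -0.9208, -0.4736 m / 0.6 = -0.7893, 0.3685 rad / 1.0472 = 0.3519.

```bash
r="";echo '-0.25,-0.3,0,0,0,0.1432 | -0.5,-0.5833,0,0,0,0.2865 | -0.7893,-0.9208,0.05,-0.0019,0,0.3519 | -0.7893,-0.9208,0.05,-0.0019,0,0.3519 | -0.7893,-0.9208,0.05,-0.0019,0,0.3519 | -0.7893,-0.9208,0.05,-0.0019,0,0.3519 | -0.7893,-0.9208,0.05,-0.0019,0,0.3519 | -0.7893,-0.9208,0.05,-0.0019,0,0.3519 | -0.7893,-0.9208,0.05,-0.0019,0,0.3519 | -0.7893,-0.9208,0.05,-0.0019,0,0.3519 | -0.7893,-0.9208,0.05,-0.0019,0,0.3519 | -0.7893,-0.9208,0.05,-0.0019,0,0.3519 | -0.7893,-0.9208,0.05,-0.0019,0,0.3519 | -0.7893,-0.9208,0.05,-0.0019,0,0.3519 | -0.7893,-0.9208,0.1667,-0.0019,0,0.3519 | -0.7893,-0.9208,0.1667,-0.0019,0,0.3519 | -0.7893,-0.9208,0.1667,-0.0019,0,0.3519 | -0.7893,-0.9208,0.1667,-0.0019,0,0.3519 | -0.7893,-0.9208,0.1667,-0.0019,0,0.3519 | -0.7893,-0.9208,0.1667,-0.0019,0,0.3519' | python3 -m pendant 0.05; python3 -c "from h import *; go(.4493,-.151,.05,47.7)"
```

```text
clock: 2.1
ee_pos: [0.4509, -0.15, 0.1323]
tool_rot: [[-0.74, 0.672, 0.004], [0.672, 0.74, 0.0], [-0.003, 0.003, -1.0]]
ft_force: [0.8, -0.3, 0.4]
grip_width: 0.0498
finger_force: 0.0
go [ 0.0007 -0.002   0.0823] [0.0029 0.003  0.0012] | at [ 0.4509 -0.15    0.1323] yang 47.8 F [ 0.8 -0.3  0.4] t 2.1 w 0.0498
```

Scaled: 0.08 m / 0.6 = 0.1333, 0.07 m / 0.6 = 0.1167.

```bash
echo '0,-0.0017,0.0333,0,0,0 | 0,-0.0017,0.0667,0,0,0 | 0,-0.0017,0.1,0,0,0 | 0,-0.0017,0.1167,0,0,0 | 0,-0.0017,0.1333,0,0,0 | 0,-0.0017,0.1333,0,0,0 | 0,-0.0017,0.1333,0,0,0' | python3 -m pendant; python3 -c "from h import *; go(.4493,-.151,.05,47.7); grab('side','s1'); I=cv2.imread('pics/s1.png')[250:340,250:370];cv2.imwrite('pics/s1c.png',cv2.resize(cv2.convertScaleAbs(I,alpha=1.3),(720,540),interpolation=2))"
```

```text
clock: 2.8
ee_pos: [0.4497, -0.1509, 0.0511]
tool_rot: [[-0.74, 0.673, 0.002], [0.673, 0.74, 0.001], [-0.001, 0.002, -1.0]]
ft_force: [0.6, -0.1, -0.5]
grip_width: 0.0501
finger_force: 0.0
go [ 0.0002 -0.0003  0.0011] [0.0022 0.0007 0.0002] | at [ 0.4497 -0.1509  0.0511] yang 47.7 F [ 0.6 -0.1 -0.5] t 2.8 w 0.0501
```

View pics/s1c.png

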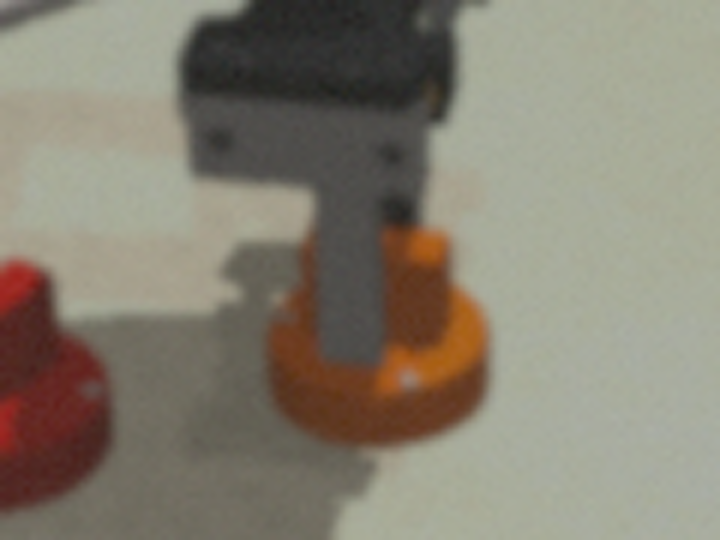

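The near finger at (350,290) in the crop stands beside the wing, square to it, with its tip just above the cap plate. I'll close the gripper and lift.

Scaled: -0.14 m / 0.6 = -0.2333, -0.1 m / 0.6 = -0.1667.

```bash
echo '0,0,0,0,0,0 | 0,0,0,0,0,0 | 0,0,0,0,0,0 | 0,0,0,0,0,0 | 0,0,0,0,0,0 | 0,0,0,0,0,0 | 0,0,0,0,0,0 | 0,0,0,0,0,0' | python3 -m pendant 0.0 35; echo '0,0,-0.05,0,0,0 | 0,0,-0.1,0,0,0 | 0,0,-0.1667,0,0,0 | 0,0,-0.2333,0,0,0 | 0,0,-0.2333,0,0,0 | 0,0,-0.2333,0,0,0' | python3 -m pendant; python3 -c "from h import *; go(.475,.1905,.19,1.7)"
```

```text
clock: 3.65
ee_pos: [0.4492, -0.1508, 0.0506]
tool_rot: [[-0.74, 0.673, 0.001], [0.673, 0.74, 0.002], [0.0, 0.002, -1.0]]
ft_force: [-0.2, 0.3, 2.3]
grip_width: 0.0176
finger_force: 35.0
clock: 4.25
ee_pos: [0.4493, -0.1512, 0.191]
tool_rot: [[-0.74, 0.673, 0.003], [0.673, 0.74, 0.001], [-0.001, 0.002, -1.0]]
ft_force: [-0.6, 1.0, -1.2]
grip_width: 0.0175
finger_force: 35.0
go [0.211  0.27   0.0013] [2.800e-03 3.000e-04 8.028e-01] | at [ 0.4493 -0.1512  0.191 ] yang 47.7 F [-0.6  1.  -1.2] t 4.25 w 0.0175
```

Scaled: 0.27 m / 0.6 = 0.45, 0.19 m / 0.6 = 0.3167, 0.803 rad / 1.0472 = 0.7668.

```bash
echo '0.0333,0.0433,0,0,0,0.0764 | 0.0833,0.1067,0,0,0,0.191 | 0.1333,0.17,0,0,0,0.2865 | 0.1833,0.2333,0,0,0,0.4011 | 0.2333,0.3,0,0,0,0.5157 | 0.2833,0.3617,0,0,0,0.6207 | 0.3167,0.4067,0,0,0,0.6971 | 0.3383,0.4333,0,0,0,0.7448 | 0.3517,0.45,0.0017,0.0019,0,0.7668 | 0.3517,0.45,0.0017,0.0019,0,0.7668 | 0.3517,0.45,0.0017,0.0019,0,0.7668 | 0.3517,0.45,0.0017,0.0019,0,0.7668 | 0.3517,0.45,0.0017,0.0019,0,0.7668' | python3 -m pendant; python3 - <<'E'
from h import *
go(.475,.1905,.16,1.7)
grab('top','t2');grab('side','s2')
a=cv2.imread('pics/t2.png')[230:330,100:220];b=cv2.imread('pics/s2.png')[140:240,190:310]
cv2.imwrite('pics/c2.png',np.hstack([cv2.resize(cv2.convertScaleAbs(x,alpha=1.3),(400,333),interpolation=2) for x in(a,b)]))
E
```

```text
clock: 5.55
ee_pos: [0.4745, 0.1897, 0.1896]
tool_rot: [[-0.028, 1.0, -0.002], [1.0, 0.028, 0.001], [0.001, -0.002, -1.0]]
ft_force: [0.1, -0.5, -1.7]
grip_width: 0.0177
finger_force: 35.0
go [0.0007 0.0006 0.0296] [-0.0015 -0.0006 -0.0014] | at [0.4745 0.1897 0.1896] yang 1.6 F [ 0.1 -0.5 -1.7] t 5.55 w 0.0177
```

View pics/c2.png

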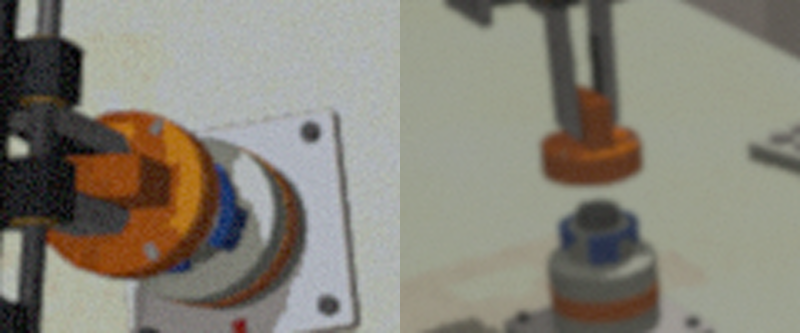

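The cap hangs level above the neck. Two ticks show in the top half of the crop, at (155,128) and (151,251), which I'll use to check the in-hand centre and angle.

```bash
python3 - <<'E'
from h import *
z=.1896-.0506+.021
p,q=[onz('top',100+x/3.333-.35,230+y/3.333-.35,z) for x,y in((155,128),(151,251))]
print(p,q,np.linalg.norm(p-q)); m=(p+q)/2
d=q-p; n=np.array([-d[1],d[0]])/np.linalg.norm(d[:2])
for s in(1,-1): print('c',m[:2]+s*n*.01525,'x dir deg',np.degrees(np.arctan2(*(s*n)[::-1])))
E
```

```text
[0.49972117 0.175213   0.16      ] [0.44699923 0.17306417 0.16      ] 0.05276571272874952
c [0.47398124 0.15890124] x dir deg -87.66604325128401
c [0.47273916 0.18937593] x dir deg 92.33395674871599
```

Scaled: 0.044 m / 0.6 = 0.0733, 0.042 m / 0.6 = 0.07, -0.002 rad / 1.0472 = -0.0019.

```bash
echo '0.0017,0.0017,0.0167,0,0,0 | 0.0017,0.0017,0.0333,0,0,0 | 0.0017,0.0017,0.05,0,0,0 | 0.0017,0.0017,0.0633,-0.0019,0,0 | 0.0017,0.0017,0.07,-0.0019,0,0 | 0.0017,0.0017,0.0733,-0.0019,0,0 | 0.0017,0.0017,0.0733,-0.0019,0,0 | 0.0017,0.0017,0.0733,-0.0019,0,0' | python3 -m pendant ; python3 -c "from h import *; go(.475,.1905,.14,1.7)"
```

```text
clock: 6.45
ee_pos: [0.4759, 0.1918, 0.1464]
tool_rot: [[-0.03, 1.0, 0.002], [1.0, 0.03, 0.001], [0.001, 0.002, -1.0]]
ft_force: [0.0, 0.3, -1.6]
grip_width: 0.0178
finger_force: 35.0
go [-0.0013 -0.001   0.0064] [ 0.0021 -0.001  -0.0001] | at [0.4759 0.1918 0.1464] yang 1.7 F [ 0.   0.3 -1.6] t 6.45 w 0.0178
```

Scaled: 0.006 m / 0.6 = 0.01, 0.005 m / 0.6 = 0.0083.

```bash
echo '-0.0008,-0.0005,0.0033,0,0,0 | -0.0008,-0.0005,0.0067,0,0,0 | -0.0008,-0.0005,0.0083,0,0,0 | -0.0008,-0.0005,0.01,0,0,0 | -0.0008,-0.0005,0.01,0,0,0' | python3 -m pendant ; python3 -c "from h import *; go(.475,.1905,.14,1.7)"; echo '0,0,0.0017,0,0,0 | 0,0,0.0033,0,0,0 | 0,0,0.0033,0,0,0' | python3 -m pendant
```

```text
clock: 6.95
ee_pos: [0.4754, 0.1912, 0.1401]
tool_rot: [[-0.029, 1.0, 0.001], [1.0, 0.029, 0.001], [0.001, 0.001, -1.0]]
ft_force: [-0.5, 0.4, -0.3]
grip_width: 0.018
finger_force: 35.0
go [-0.0007 -0.0004  0.0001] [ 0.0014 -0.0009 -0.0002] | at [0.4754 0.1912 0.1401] yang 1.7 F [-0.5  0.4 -0.3] t 6.95 w 0.018
clock: 7.25
ee_pos: [0.4754, 0.1913, 0.1382]
tool_rot: [[-0.029, 1.0, 0.002], [1.0, 0.029, 0.001], [0.001, 0.002, -1.0]]
ft_force: [-0.7, -0.1, 1.7]
grip_width: 0.0178
finger_force: 35.0
```

The force is spring-like at about 0.8 N/mm, so the lugs have dropped into the gaps. Pressing on to just above the hard stop.

Scaled: 0.004 m / 0.6 = 0.0067, 0.003 m / 0.6 = 0.005.

```bash
echo '0,0,0.0017,0,0,0 | 0,0,0.0033,0,0,0 | 0,0,0.005,0,0,0 | 0,0,0.0067,0,0,0 | 0,0,0.0067,0,0,0' | python3 -m pendant; echo '0,0,0.0017,0,0,0 | 0,0,0.0033,0,0,0 | 0,0,0.005,0,0,0 | 0,0,0.0067,0,0,0 | 0,0,0.0075,0,0,0 | 0,0,0.0075,0,0,0 | 0,0,0.0075,0,0,0' | python3 -m pendant
```

```text
clock: 7.75
ee_pos: [0.4755, 0.1913, 0.1343]
tool_rot: [[-0.03, 1.0, 0.002], [1.0, 0.03, 0.001], [0.001, 0.002, -1.0]]
ft_force: [-2.0, 0.0, 4.7]
grip_width: 0.018
finger_force: 35.0
clock: 8.45
ee_pos: [0.4755, 0.1913, 0.1303]
tool_rot: [[-0.03, 1.0, 0.002], [1.0, 0.03, 0.001], [0.001, 0.002, -1.0]]
ft_force: [-2.7, -0.8, 7.8]
grip_width: 0.0178
finger_force: 35.0
```

Scaled: -0.0006 m / 0.6 = -0.001, 0.0005 m / 0.6 = 0.0008, 0.3 rad / 1.0472 = 0.2865.

```bash
echo '0,-0.001,0.0008,0,0,0 | 0,-0.001,0.0008,0,0,0.0573 | 0,-0.001,0.0008,0,0,0.1146 | 0,-0.001,0.0008,0,0,0.1719 | 0,-0.001,0.0008,0,0,0.2292 | 0,-0.001,0.0008,0,0,0.2865 | 0,-0.001,0.0008,0,0,0.2865' | python3 -m pendant; python3 -c "
from h import *; s=get_state(); print(s['ft_torque']); go(.475,.191,.13,-47)"
```

```text
clock: 9.15
ee_pos: [0.4765, 0.1914, 0.1305]
tool_rot: [[0.268, 0.963, 0.005], [0.963, -0.268, 0.001], [0.003, 0.005, -1.0]]
ft_force: [-0.4, -0.7, 7.0]
grip_width: 0.0175
finger_force: 35.0
[-0.18377869  0.1950341  -0.01869267]
go [-0.0007 -0.0013  0.0005] [ 0.0038 -0.0039  0.5488] | at [0.4765 0.1914 0.1305] yang -15.6 F [-0.4 -0.7  7. ] t 9.15 w 0.0175
```

Scaled: 0.0005 m / 0.6 = 0.0008, 0.42 rad / 1.0472 = 0.4011.

```bash
echo '0,0,0.0008,0,0,0.0668 | 0,0,0.0008,0,0,0.1337 | 0,0,0.0008,0,0,0.2005 | 0,0,0.0008,0,0,0.2674 | 0,0,0.0008,0,0,0.3342 | 0,0,0.0008,0,0,0.4011 | 0,0,0.0008,0,0,0.4011' | python3 -m pendant; python3 -c "
from h import *; s=get_state(); print(s['ft_torque']); go(.475,.191,.13,-47)"; echo '0,0,0,0,0,0.0286 | 0,0,0,0,0,0.0573 | 0,0,0,0,0,0.0859 | 0,0,0,0,0,0.1146 | 0,0,0,0,0,0.1146' | python3 -m pendant; python3 -c "
from h import *; s=get_state(); print(s['ft_torque']); go(.475,.191,.13,-47)"
```

```text
clock: 9.85
ee_pos: [0.4767, 0.1913, 0.1302]
tool_rot: [[0.638, 0.77, 0.006], [0.77, -0.638, 0.001], [0.005, 0.004, -1.0]]
ft_force: [0.3, -0.7, 7.7]
grip_width: 0.0177
finger_force: 35.0
[-0.27144675  0.16915835 -0.03512762]
go [-0.0014 -0.0011  0.0002] [ 0.0033 -0.005   0.1286] | at [0.4767 0.1913 0.1302] yang -39.6 F [ 0.3 -0.7  7.7] t 9.85 w 0.0177
clock: 10.35
ee_pos: [0.4766, 0.1915, 0.1302]
tool_rot: [[0.724, 0.689, 0.006], [0.689, -0.724, 0.001], [0.005, 0.003, -1.0]]
ft_force: [-0.2, -1.1, 7.4]
grip_width: 0.0174
finger_force: 35.0
[-0.12512437  0.23000765  0.27888367]
go [-0.0015 -0.0008  0.0001] [ 0.0028 -0.0052  0.0102] | at [0.4766 0.1915 0.1302] yang -46.4 F [-0.2 -1.1  7.4] t 10.35 w 0.0174
```

Scaled: 0.03 rad / 1.0472 = 0.0286.

```bash
echo '0,0,0,0,0,0.0143 | 0,0,0,0,0,0.0286 | 0,0,0,0,0,0.0286' | python3 -m pendant; python3 -c "
from h import *; s=get_state(); print(s['ft_torque']); go(.475,.191,.13,-47)"
```

```text
clock: 10.65
ee_pos: [0.4767, 0.1916, 0.1302]
tool_rot: [[0.744, 0.668, 0.006], [0.668, -0.744, 0.001], [0.005, 0.003, -1.0]]
ft_force: [-0.6, -0.4, 8.1]
grip_width: 0.0178
finger_force: 35.2
[-0.0267874   0.24709576  0.606397  ]
go [-0.0017 -0.0007  0.0002] [ 0.0029 -0.0054 -0.0184] | at [0.4767 0.1916 0.1302] yang -48.1 F [-0.6 -0.4  8.1] t 10.65 w 0.0178
```

At the stop: the torque has risen to 0.6 N·m at about 49°. I'll ease the twist and let the cap rise.

Scaled: -0.0045 m / 0.6 = -0.0075, -0.004 m / 0.6 = -0.0067, -0.05 rad / 1.0472 = -0.0477.

```bash
echo '0,0,0,0,0,-0.0286 | 0,0,-0.0017,0,0,-0.0477 | 0,0,-0.0033,0,0,-0.0477 | 0,0,-0.005,0,0,-0.0477 | 0,0,-0.0067,0,0,-0.0477 | 0,0,-0.0075,0,0,-0.0477 | 0,0,-0.0075,0,0,-0.0477 | 0,0,-0.0075,0,0,-0.0477' | python3 -m pendant; python3 -c "
from h import *; s=get_state(); print(s['ft_torque']); go(.475,.191,.13,-47)"
```

```text
clock: 11.45
ee_pos: [0.4765, 0.1916, 0.1339]
tool_rot: [[0.711, 0.703, 0.005], [0.703, -0.711, 0.002], [0.005, 0.002, -1.0]]
ft_force: [4.4, 0.8, 4.8]
grip_width: 0.0179
finger_force: 35.0
[ 0.17210528 -0.62825804  0.04348182]
go [-0.0015 -0.0006  0.0039] [ 0.0023 -0.0053  0.0297] | at [0.4765 0.1916 0.1339] yang -45.3 F [4.4 0.8 4.8] t 11.45 w 0.0179
```

Scaled: -0.001 m / 0.6 = -0.0017, -0.0005 m / 0.6 = -0.0008.

```bash
echo '0.0008,0.0008,0,0,0,0 | 0.0008,0.0008,-0.0008,0,0,0 | 0.0008,0.0008,-0.0017,0,0,0 | 0.0008,0.0008,-0.0017,0,0,0' | python3 -m pendant; python3 -c "
from h import *; s=get_state(); print(s['ft_torque']); go(.475,.191,.13,-47)"
```

```text
clock: 11.85
ee_pos: [0.4764, 0.1916, 0.1344]
tool_rot: [[0.711, 0.703, 0.004], [0.703, -0.711, 0.002], [0.004, 0.001, -1.0]]
ft_force: [4.5, 2.4, 4.0]
grip_width: 0.018
finger_force: 35.0
[ 0.37701161 -0.80773456  0.04919377]
go [-0.0014 -0.0006  0.0044] [ 0.0013 -0.0038  0.0298] | at [0.4764 0.1916 0.1344] yang -45.3 F [4.5 2.4 4. ] t 11.85 w 0.018
```

Scaled: -0.15 m / 0.6 = -0.25, -0.14 m / 0.6 = -0.2333.

```bash
echo '0,0,0,0,0,0 | 0,0,0,0,0,0 | 0,0,0,0,0,0' | python3 -m pendant - 4; echo '0,0,0,0,0,0 | 0,0,0,0,0,0 | 0,0,0,0,0,0 | 0,0,0,0,0,0 | 0,0,0,0,0,0 | 0,0,0,0,0,0' | python3 -m pendant 0.045; echo '0,0,-0.0167,0,0,0 | 0,0,-0.05,0,0,0 | 0,0,-0.1,0,0,0 | 0,0,-0.1667,0,0,0 | -0.0667,0,-0.2333,0,0,0 | -0.1333,0,-0.25,0,0,0 | -0.2,0,-0.25,0,0,0 | -0.25,0,-0.25,0,0,0 | -0.25,0,-0.25,0,0,0 | -0.25,0,-0.25,0,0,0 | -0.25,0,-0.25,0,0,0' | python3 -m pendant
python3 - <<'E'
from h import *
grab('top','t3');grab('side','s3')
a=cv2.imread('pics/t3.png')[235:345,110:220];b=cv2.imread('pics/s3.png')[170:260,200:300]
cv2.imwrite('pics/c3.png',np.hstack([cv2.resize(cv2.convertScaleAbs(x,alpha=1.3),(400,400),interpolation=2) for x in(a,b[:,:])]))
E
```

```text
clock: 12.15
ee_pos: [0.4761, 0.1913, 0.1343]
tool_rot: [[0.711, 0.703, 0.003], [0.703, -0.711, 0.001], [0.003, 0.001, -1.0]]
ft_force: [5.2, 1.3, 3.2]
grip_width: 0.0177
finger_force: 4.0
clock: 12.75
ee_pos: [0.4751, 0.1911, 0.1338]
tool_rot: [[0.711, 0.703, 0.0], [0.703, -0.711, 0.001], [0.001, -0.0, -1.0]]
ft_force: [-1.2, -0.2, 0.4]
grip_width: 0.045
finger_force: 0.0
clock: 13.85
ee_pos: [0.3693, 0.086, 0.2843]
tool_rot: [[0.71, 0.704, 0.002], [0.704, -0.71, 0.001], [0.003, 0.001, -1.0]]
ft_force: [0.1, 0.1, -0.5]
grip_width: 0.0453
finger_force: 0.0
```

View pics/c3.png

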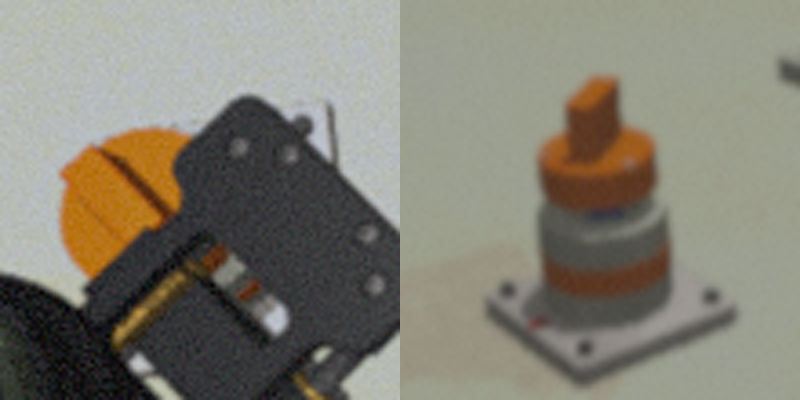

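The gripper is clear, and the cap sits level on the neck with its wing top at about (593,91) in the side crop. I'll check that height.

```bash
python3 - <<'E'
from h import *
print('seen',247.9,190.1)
for h in (.084,.089): print(h,proj('side',[.475,.191,h+.055]), 'skirt front bottom', proj('side',np.array([.475,.191,h])+.0355*np.array([-.5206,-.8538,0])))
I=cv2.imread('pics/s3.png'); b=I[175:225,222:277]; cv2.imwrite('pics/c4.png',cv2.resize(cv2.convertScaleAbs(b,alpha=1.4),(550,500),interpolation=2))
E
```

```text
seen 247.9 190.1
0.084 [247.29563715 189.72125054] skirt front bottom [247.26282307 216.91685144]
0.089 [247.11111518 187.75097636] skirt front bottom [247.07720345 214.99217996]
```

View pics/c4.png

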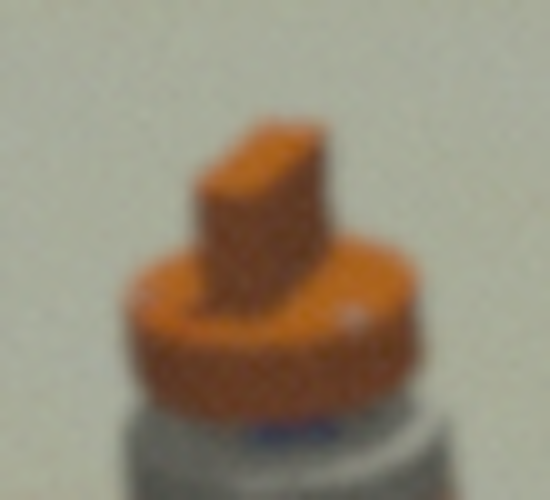

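Skirt bottom is at row 216.4 (216.9 predicted if locked, 215.0 if loose) and wing top at 190.3 (189.7 predicted if locked, 187.8 if loose). Both match the locked height, so I'm handing it in.

```bash
python3 -c "from h import *; print(ticket.finish_job())"
```

```text
the job is handed in; nothing more can be done
None
```

The orange cap is locked on the canister and released; the camera shows it at the 84 mm locked height, the gripper never went near the dropper bottle, tape roll or beaker, and I handed the job in at about 14 s on the robot's clock (no verdict was returned).

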